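# Roll-test three microscope posts and reject the one that rocks

## Task

Roll each of the three steel posts slowly along the dark plate with the fingertips, feeling how it runs: those that run true go on, rolled without picking them up, into the green trough at the far edge. The one that pushes back and rocks must not go into the trough: once you have felt it rock, grip it lightly, lift it off and lay it down gently in the red tray. Do not bear on the plate with the fingers, and leave everything else where it stands.

Things in the scene. Friction and masses are not known exactly. Their poses are not given: they have to be found in the camera images.
- plate: Fixed dark steel plate, green trough along its far edge. Origin: underside centre, on the table. Own x = rolling direction, away from the robot; y left. Flat grippy top 24 mm above the origin, x -120 to +70 mm, y -200 to +200 mm; three lanes at y -130, 0, +130 mm, white lines between. At x +70 mm the top drops straight into the trough.
- trough (a point): Centre of the trough's rubber floor, axes as the plate's. Floor 14 mm below the plate's top; inside 44 mm along x, 400 mm along y; far and end walls 8 mm thick, tops 10 mm above the plate's top. A post rolled off the plate's edge drops in and stays.
- reject: Fixed open red plastic tray to the robot's left of the plate, outside 140 mm (own x) by 160 mm (own y), 35 mm high, walls and floor 4 mm. Origin: centre of the underside, on the table.
- driver: Bystander: loose screwdriver, 160 mm, lying on the near left. Leave alone.
- solvent: Bystander: loose white bottle, 54 mm diameter, 130 mm high, to the right. Origin: underside centre. Leave alone.
- objective: Bystander: loose black objective lens standing beyond the trough, 34 mm diameter, 42 mm high. Origin: underside centre. Leave alone.
- collar: Bystander: loose brass ring beyond the trough, 44 mm diameter, 14 mm high. Leave alone.
- module: Bystander: loose black connector box, 30 x 94 x 24 mm, beyond the tray. Leave alone.
- spanner: Bystander: loose spanner, 140 mm, right of the plate. Leave alone.
- mug: Bystander: loose blue mug, 80 mm diameter, 90 mm high, far right. Leave alone.
- lane_left (a point): Point on the plate's top, left lane's centre line, 72 mm before the plate's origin; axes as the plate's. Across each lane lies a bright steel post (along y), free to roll: 36 mm diameter, 100 mm long, 0.8 kg, slippery (friction 0.27 to 0.37) in a gripper; a 20 N grip holds it. Its middle is within 10 mm of this point along x, 4 mm along y; its pose is not measured.
- lane_middle (a point): Point on the plate's top, middle lane's centre line, 72 mm before the plate's origin; axes as the plate's. Pushed slowly at mid-height, a sound post rolls with under 0.5 N and stops within a few cm. The out-of-round one takes 2 to 6 N to tip up, may slip a few mm, leans back on stopped fingers with 0.7 N or more for the first 10 mm, and rocks back when let go.
- lane_right (a point): Point on the plate's top, right lane's centre line, 72 mm before the plate's origin; axes as the plate's. A post lies here as on the left lane. Of the three posts two are sound and one, in any lane, is out of round: 33 by 39 mm, lying on its flat (33 mm high).
Things that resemble listed ones, but are neither listed nor needed, are in the scene too. Several things have the shape of the reject; the one meant has the colours described above.

How it is judged:
By the outcome, as a careful person would: the job done as asked, in the order asked, and still so for the second after the job is handed in, with the robot touching nothing.
It also fails if it takes over 72 s, if anything falls off the work surface, if the arm or the gripper's body presses on something with over 40 N, if the wrist force passes 120 N, or if a joint passes its speed limit or range.

## Robot

A 6-joint arm with a two-finger parallel gripper is mounted at the origin on the work surface. World frame = base frame: x ahead of the robot, y to its left, z up, the work surface at z = 0. Lengths are in m, angles in rad, forces in N, time in s.
With the tool pointing down it reaches from about 0.375 to 0.825 m from the base axis. Payload 5.5 kg.
Tool frame: the origin (TCP) lies between the finger pads; the fingertips stand 14 mm ahead of it and the grasp point (between the pads) lies 5 mm behind it; z points along the fingers, y is the line along which they close (so a half turn about z gives the same grasp; the last joint's range is limited). The gripper opens to 85 mm and grips with 20 to 120 N. Pads are 22 mm wide; open, the fingers measure 114 mm over their backs; the gripper's body (76 mm by 85 mm) begins 54 mm behind the grasp point. The pads swing forward as they close: fully open they stand 13 mm farther back than shut.
Start: joints at [1.327, 0.314, -0.047, 1.21, 0, 1.571], TCP at [0.145, 0.582, 0.245] pointing down, gripper open.
Joint ranges: [-2.67, 2.67], [-0.69, 1.73], [-1.03, 1.25], [-2.08, 2.16], [-1.42, 1.45], [-3.14, 3.14]. Speed limits (rad/s): [2.39, 2.39, 3.01, 3.14, 3.14, 3.14].

## Interface

Orientations are given as a rotation vector (axis times angle).
In Python, from bench import env gives the robot as it stands.
- The arm moves only by the shell command python3 -m creep 'ROWS' [FORCE]. ROWS is JSON, a list of rows, each an object of numbers: "tx", "ty", "tz": the shift along the tool's x, y, z in m; "ax", "ay", "az": the turn, a rotation vector about the tool's x, y, z in rad; "claw": the opening, from 0 (shut) to 1 (fully open). In form: [{"tx": .., "ty": .., "tz": .., "ax": .., "ay": .., "az": .., "claw": ..}, ...]. A call has 1 to 12 rows; each row is the pose to reach, as a shift and turn from the pose commanded when the call began, along the tool's axes at that moment; what a row does not reach only later rows make up. A row lasts 1/8 s, in which the tool goes at most 62.5 mm and 10.7 degrees, less where a joint would pass 70% of its speed; a pose out of reach is approached as far as the arm can. A call with a gripper value outside its range is refused whole. The fingers move at their own pace and stop on an object; FORCE is the grip in N (left out, the last holds). Time passes only in rows, so rows that repeat a pose let the fingers close. It gives the time, the measured TCP pose, the force, the opening and the grip force at its end, in the units of the state.
- env.read_state(): the state, without advancing time (a new reading comes with each control period).
- env.capture(name): name is "scene" or "top" or "wrist"; returns a dict with "color" (480x640x3 uint8, blue, green, red), "range_z" (480x640 float32, m along the optical axis (not along the pixel's ray), 0 where there is no reading), "fx", "fy", "cx", "cy" (pixels), "rvec" (rotation vector, rad) and "tvec" (3), from world to camera coordinates, as OpenCV has them; the wrist camera has in their place "mount" (4x4, takes a point from camera to tool coordinates, whose origin is the TCP and whose axes are the flange's). Camera axes: x right, y down, z forward; pixel columns grow to the right and rows downward; lengths in m; the calibration is good to about 2 mm. A picture is of the moment at which its call begins: read the wrist's pose just before it.
- env.close_job(): hands the job in; it is judged then, once.
The state is a dict: "t": time; "joint_pos": joint angles; "qd": joint speeds; "effort": joint torques, N m; "ee_pos": TCP position; "orientation": TCP orientation; "contact_force": force on the tool from outside, world axes, zero at the start; "wrist_torque": the same for the moment, N m; "width": opening from 0.0 (shut) to 1.0 (fully open); "finger_force": force on a finger pad.
Only numpy, scipy, OpenCV 4.12 (cv2) and the standard library are available. Lean on these libraries where they do the work, as an engineer would, in place of code of your own. Each camera call takes 0.05 s, during which the arm holds its last target. There are 200 camera calls.

## Working session

There is one attempt and no reset: what is moved stays moved. The work goes in short steps, Python scripts to look and compute and a shell command to move; the robot and the scene stay as the last step left them, time stands still between calls to the robot, and variables do not carry over. Pictures are saved under pics/ and viewed, at most 10 in all, crops included, and the job is handed in when it is done.

```bash
ls; mkdir -p pics; python3 - <<'E'
from bench import env
import cv2,numpy as np,pickle
s=env.read_state();print(s)
d={n:env.capture(n) for n in("scene","top")}
pickle.dump(d,open("cap.pkl","wb"))
for n in d:
    cv2.imwrite(f"pics/{n}.png",d[n]["color"]);c=d[n]
    print(n,c["fx"],c["cx"],c["cy"],c["rvec"],c["tvec"])
E
```

```text
pics
{'t': 0.0, 'joint_pos': array([ 1.32697430e+00,  3.14201835e-01, -4.80663980e-02,  1.21022891e+00,
       -1.07030519e-05,  1.57080535e+00]), 'qd': array([-0.00114255,  0.00115406, -0.00025825,  0.00039978,  0.0003239 ,
       -0.00146225]), 'effort': array([ 1.40124903e-03, -5.39586675e+01,  3.39749873e+01,  1.90871739e-02,
       -1.33647291e-04,  2.56739334e-06]), 'ee_pos': array([0.1447159 , 0.58170829, 0.24445463]), 'orientation': array([-3.82036809e-01, -3.11807833e+00,  2.65368849e-03]), 'contact_force': array([ 0.01608862,  0.33997754, -0.56328739]), 'wrist_torque': array([-0.00482964, -0.03612176, -0.02124093]), 'finger_force': 0.0, 'width': 1.0035420592958215}
scene 514.9129480223803 315.6626794534525 250.13233623081388 [ 1.0550834   2.48355835 -0.9330707 ] [ 0.35560865 -0.21065788  1.56993113]
top 573.374858374451 326.76023153775935 230.83839999693708 [ 2.14294116 -2.10763097  0.19067187] [-0.03225117  0.52352722  1.77791061]
```

View pics/top.png

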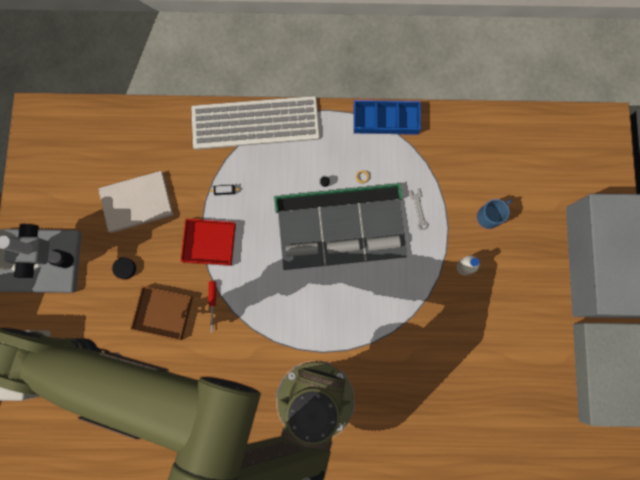

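View pics/scene.png

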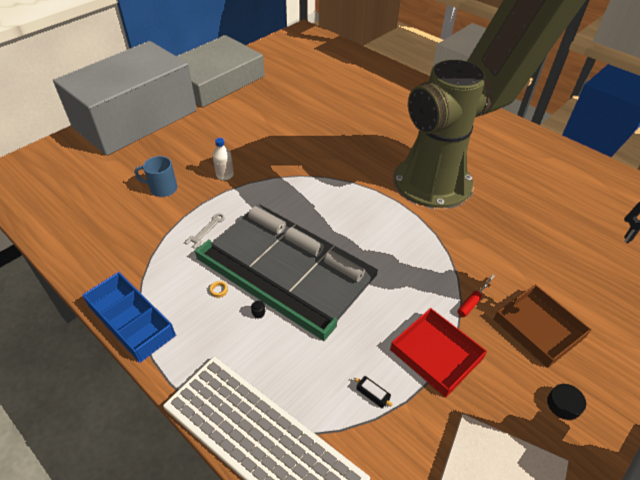

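The top view shows the plate at about (342,228) with the trough along its far edge. The posts are at about (301,248), (343,245) and (383,243).

What could be taken for the reject tray:
- red tray at (209,242)
- brown tray at (163,312)
- blue divided tray at (387,117)

I choose the red one by its colour. The posts have no lookalikes; the white bottle at (468,265) and the mug are clearly different.

```bash
cat > h.py <<'E'
import cv2,numpy as np
from scipy.spatial.transform import Rotation as R
def cloud(c):
    v,u=np.mgrid[:480,:640];z=c["range_z"].astype(float)
    P=np.stack([(u-c["cx"])/c["fx"]*z,(v-c["cy"])/c["fy"]*z,z],-1)
    return (P-c["tvec"])@R.from_rotvec(c["rvec"]).as_matrix()
def ray(c,uv,h):
    M=R.from_rotvec(c["rvec"]).as_matrix();o=-M.T@c["tvec"]
    d=np.array([(uv[0]-c["cx"])/c["fx"],(uv[1]-c["cy"])/c["fy"],1])@M
    return o+d*(h-o[2])/d[2]
def rect(m,P):
    p=P[m][:,:2].astype(np.float32);r=cv2.minAreaRect(p);return r
E
python3 - <<'E'
from h import *
import pickle
d=pickle.load(open("cap.pkl","rb"))
for n in("top","scene"):
    c=d[n];P=cloud(c);hsv=cv2.cvtColor(c["color"],cv2.COLOR_BGR2HSV);H,S,V=cv2.split(hsv)
    def big(m,k=1):
        N,L,st,ce=cv2.connectedComponentsWithStats(m.astype(np.uint8));o=np.argsort(-st[1:,4])[:k]+1
        return [L==i for i in o]
    ok=c["range_z"]>0
    reg=ok&(P[...,0]>.3)&(P[...,0]<.85)&(abs(P[...,1])<.4)
    g=big(reg&(H>60)&(H<90)&(S>90))[0];r=big(reg&((H<6)|(H>174))&(S>180)&(P[...,1]>.1))[0]
    print(n,"green",rect(g,P),"red",rect(r,P),P[r][:,2].max())
    ps=reg&(P[...,2]>.015)&(P[...,2]<.075)&(abs(P[...,1]+.03)<.26)&(S<60)
    b=big(ps)[0];q=P[b];print("plate",rect(b,P),np.median(q[:,2]))
    po=big(reg&(P[...,2]>.038)&(P[...,2]<.075)&(S<70)&b,3)
    for m in po:
        q=P[m];print(" post",m.sum(),rect(m,P),np.percentile(q[:,2],[50,95]))
    tp=reg&(P[...,2]>.012)&(P[...,2]<.2)
    N,L,st,ce=cv2.connectedComponentsWithStats(tp.astype(np.uint8))
    for i in range(1,N):
        if st[i,4]>25:
            q=P[L==i];print("  obj",ce[i].round(),q.mean(0).round(3),q.min(0).round(3),q.max(0).round(3))
c=d["top"]["color"];cv2.imwrite("pics/crop.png",cv2.resize(c[160:340,130:450],None,fx=2.5,fy=2.5,interpolation=cv2.INTER_CUBIC))
E
```

```text
top green ((0.6410523653030396, -0.058373838663101196), (0.0492192842066288, 0.4090277850627899), 6.8318376541137695) red ((0.48623979091644287, 0.33985286951065063), (0.12499439716339111, 0.14005514979362488), 87.65434265136719) 0.0465109893521437
plate ((0.5263957977294922, -0.0710299015045166), (0.20240424573421478, 0.40071821212768555), 6.833303928375244) 0.025217302798771254
 post 383 ((0.4901537001132965, -0.2025516927242279), (0.03978276625275612, 0.10042740404605865), 8.156942367553711) [0.05441292 0.0627904 ]
 post 364 ((0.4650462865829468, 0.056590281426906586), (0.036369986832141876, 0.10102051496505737), 5.485722064971924) [0.05690305 0.06535896]
 post 360 ((0.4765565097332001, -0.07478222250938416), (0.036856334656476974, 0.10233471542596817), 7.340572357177734) [0.05687431 0.06561332]
  obj [245. 139.] [0.834 0.252 0.022] [0.805 0.011 0.012] [0.85  0.4   0.036]
  obj [324. 181.] [ 0.692 -0.013  0.036] [ 0.678 -0.031  0.012] [0.712 0.005 0.054]
  obj [341. 229.] [ 0.535 -0.068  0.028] [ 0.403 -0.279  0.012] [0.692 0.153 0.074]
  obj [224. 189.] [0.662 0.316 0.024] [0.646
[... 865 characters left out ...]
1 ((0.4949987828731537, -0.20700842142105103), (0.03894767537713051, 0.10507179796695709), 8.952406883239746) [0.05403108 0.05977788]
  obj [291. 266.] [ 0.549 -0.056  0.029] [ 0.403 -0.284  0.012] [0.695 0.149 0.066]
  obj [218. 288.] [ 0.72  -0.139  0.014] [ 0.698 -0.16   0.012] [ 0.741 -0.118  0.02 ]
  obj [468. 305.] [0.336 0.337 0.022] [0.3   0.322 0.012] [0.368 0.349 0.03 ]
  obj [258. 309.] [ 0.701 -0.011  0.033] [ 0.68  -0.032  0.012] [0.715 0.002 0.047]
  obj [427. 342.] [0.49  0.326 0.027] [0.415 0.271 0.012] [0.563 0.4   0.042]
  obj [304. 434.] [0.836 0.271 0.022] [0.808 0.006 0.014] [0.85  0.4   0.031]
  obj [373. 391.] [0.668 0.315 0.023] [0.648 0.267 0.012] [0.684 0.36  0.03 ]
```

View pics/crop.png

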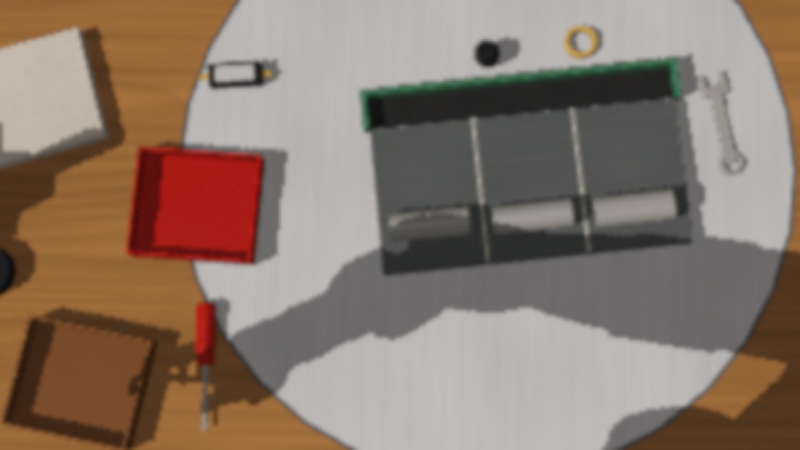

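The crop confirms the red tray at crop pixel (198,205) as the reject: it is plain red and sits left of the plate. The posts are at (430,222), (533,213) and (635,207). The plate is turned about +6.8°. Next I work out the first approach, behind the left post with closed fingers.

```bash
cat >> h.py <<'E'
TH=np.radians(6.8);PX=np.array([np.cos(TH),np.sin(TH)]);PY=np.array([-PX[1],PX[0]]);O=np.array([.549,-.0705])
POSTS={"L":(.4673,.0547),"M":(.4786,-.076),"R":(.4926,-.2048)}
def loc(p): p=np.array(p[:2])-O;return np.round([p@PX,p@PY],4)
def wor(x,y): return O+x*PX+y*PY
def go(x,y,z,yaw):
    "row from current pose to world x,y,z with tool y at angle yaw (deg)"
    from bench import env
    s=env.read_state();M=R.from_rotvec(s["orientation"]);X=M.as_matrix()
    a=np.radians(yaw);ty=np.array([np.cos(a),np.sin(a),0]);tz=np.array([0,0,-1.]);tx=np.cross(ty,tz)
    T=R.from_matrix(np.stack([tx,ty,tz],1))
    print("shift",(X.T@(np.array([x,y,z])-s["ee_pos"])).round(4),"turn",(M.inv()*T).as_rotvec().round(4))
def st():
    from bench import env
    s=env.read_state();f=s["contact_force"]
    print("t",round(s["t"],2),"plate xy",loc(s["ee_pos"]),"z",s["ee_pos"][2].round(4),"F",f.round(2),"Fx'",round(float(f[:2]@PX),2),"w",round(s["width"],3),"ff",s["finger_force"],"q",s["joint_pos"].round(2))
E
python3 - <<'E'
from h import *
for k,p in POSTS.items(): print(k,loc(p))
go(*wor(loc(POSTS["L"])[0]-.044,loc(POSTS["L"])[1]),.12,96.8);print(loc((.4817,.3397)))
E
```

```text
L [-0.0663  0.134 ]
M [-0.0706  0.0029]
R [-0.0719 -0.1267]
shift [-0.3991 -0.449   0.1252] turn [-1.500e-03 -2.000e-04 -3.625e-01]
[-0.0183  0.4153]
```

```bash
python3 -m creep '[{"tx":-0.04,"ty":-0.045,"az":-0.05,"claw":0},{"tx":-0.08,"ty":-0.09,"az":-0.1,"claw":0},{"tx":-0.12,"ty":-0.135,"az":-0.15,"claw":0},{"tx":-0.16,"ty":-0.18,"az":-0.2,"claw":0},{"tx":-0.2,"ty":-0.225,"az":-0.25,"claw":0},{"tx":-0.24,"ty":-0.27,"az":-0.3,"claw":0},{"tx":-0.28,"ty":-0.315,"az":-0.3625,"claw":0},{"tx":-0.32,"ty":-0.36,"az":-0.3625,"claw":0},{"tx":-0.36,"ty":-0.405,"az":-0.3625,"claw":0},{"tx":-0.399,"ty":-0.449,"az":-0.3625,"claw":0},{"tx":-0.399,"ty":-0.449,"tz":0.05,"az":-0.3625,"claw":0},{"tx":-0.399,"ty":-0.449,"tz":0.1,"az":-0.3625,"claw":0}]' 20
python3 -c "
from h import *
st();go(*wor(-.0663-.044,.134),.048,96.8)"
```

```text
t 0.1 plate xy [-0.3242  0.6955] z 0.2445 F [ 0.41 -0.65 -0.5 ] Fx' 0.33 w 1.001 ff 0.0 q [ 1.33  0.31 -0.05  1.21 -0.    1.57]
shift [-0.3991 -0.4489  0.1972] turn [-1.500e-03 -2.000e-04 -3.625e-01]validation failed for argument at $[0]...
```

The call was refused, probably because every key is required in each row.

```bash
python3 -m creep '[{"tx":-0.04,"ty":-0.045,"tz":0,"ax":0,"ay":0,"az":-0.05,"claw":0},{"tx":-0.08,"ty":-0.09,"tz":0,"ax":0,"ay":0,"az":-0.1,"claw":0},{"tx":-0.12,"ty":-0.135,"tz":0,"ax":0,"ay":0,"az":-0.15,"claw":0},{"tx":-0.16,"ty":-0.18,"tz":0,"ax":0,"ay":0,"az":-0.2,"claw":0},{"tx":-0.2,"ty":-0.225,"tz":0,"ax":0,"ay":0,"az":-0.25,"claw":0},{"tx":-0.24,"ty":-0.27,"tz":0,"ax":0,"ay":0,"az":-0.3,"claw":0},{"tx":-0.28,"ty":-0.315,"tz":0,"ax":0,"ay":0,"az":-0.3625,"claw":0},{"tx":-0.32,"ty":-0.36,"tz":0,"ax":0,"ay":0,"az":-0.3625,"claw":0},{"tx":-0.36,"ty":-0.405,"tz":0,"ax":0,"ay":0,"az":-0.3625,"claw":0},{"tx":-0.399,"ty":-0.449,"tz":0,"ax":0,"ay":0,"az":-0.3625,"claw":0},{"tx":-0.399,"ty":-0.449,"tz":0.05,"ax":0,"ay":0,"az":-0.3625,"claw":0},{"tx":-0.399,"ty":-0.449,"tz":0.1,"ax":0,"ay":0,"az":-0.3625,"claw":0}]' 20
python3 -c "
from h import *
st();go(*wor(-.0663-.044,.134),.048,96.8)"
```

```text
t: 1.6
ee_pos: [0.4243, 0.0491, 0.1443]
orientation: [-0.182, 3.135, 0.0]
contact_force: [0.2, -0.3, 1.2]
width: 0.0
finger_force: 0.0
t 1.6 plate xy [-0.1096  0.1335] z 0.1443 F [ 0.18 -0.32  1.2 ] Fx' 0.14 w 0.0 ff 0.0 q [ 0.12  0.06 -0.6   0.91  0.   -0.  ]
shift [0.0008 0.0005 0.0963] turn [ 0.0001  0.0015 -0.0028]
```

```bash
python3 -m creep '[{"tx":0,"ty":0,"tz":0.04,"ax":0,"ay":0,"az":0,"claw":0},{"tx":0,"ty":0,"tz":0.075,"ax":0,"ay":0,"az":0,"claw":0},{"tx":0,"ty":0,"tz":0.09,"ax":0,"ay":0,"az":0,"claw":0},{"tx":0,"ty":0,"tz":0.096,"ax":0,"ay":0,"az":0,"claw":0},{"tx":0,"ty":0,"tz":0.096,"ax":0,"ay":0,"az":0,"claw":0}]'
python3 - <<'E'
from h import *
from bench import env
st()
p=env.read_state();c=env.capture("scene");cv2.imwrite("pics/s1.png",cv2.resize(c["color"][170:330,180:400],None,fx=3,fy=3))
E
```

```text
t: 2.22
ee_pos: [0.4236, 0.0502, 0.0493]
orientation: [0.186, -3.136, 0.0]
contact_force: [0.9, 0.4, 0.2]
width: -0.0
finger_force: 0.0
t 2.23 plate xy [-0.1103  0.1347] z 0.0493 F [0.86 0.43 0.18] Fx' 0.91 w -0.0 ff 0.0 q [ 0.12  0.18 -0.72  0.67 -0.   -0.  ]
```

View pics/s1.png

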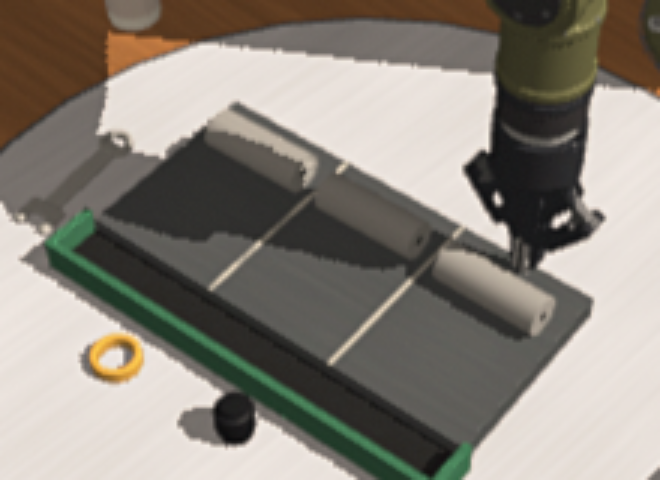

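The fingers are at crop pixel (522,250), centred behind the left post (495,290) with a gap and clear of the plate. Now a slow first push, with averaged force readings before and after.

```bash
cat >> h.py <<'E'
def feel(n=8):
    from bench import env
    f=[]
    for i in range(n):
        c=env.capture("top");f.append(env.read_state()["contact_force"])
    f=np.array(f)[:,:2]@PX;print("Fx' mean",f.mean().round(2),"sd",f.std().round(2),f.round(1))
    P=cloud(c);q=np.stack([(P[...,:2]-O)@PX,(P[...,:2]-O)@PY],-1)
    for k,y in (("L",.132),("M",.003),("R",-.127)):
        m=(abs(abs(q[...,1]-y)-.03)<.012)&(P[...,2]>.044)&(P[...,2]<.07)&(abs(q[...,0])<.13)&(c["range_z"]>0)
        if m.sum()>5: print(k,"x'",np.round([q[m][:,0].min(),q[m][:,0].max(),q[m][:,0].mean()],3),"ztop",np.percentile(P[m][:,2],[80]).round(4),m.sum())
    st()
E
python3 -c "
from h import *
feel(5)"
python3 -m creep '[{"tx":-0.004,"ty":0,"tz":0.001,"ax":0,"ay":0,"az":0,"claw":0},{"tx":-0.008,"ty":0,"tz":0.001,"ax":0,"ay":0,"az":0,"claw":0},{"tx":-0.011,"ty":0,"tz":0.001,"ax":0,"ay":0,"az":0,"claw":0},{"tx":-0.013,"ty":0,"tz":0.001,"ax":0,"ay":0,"az":0,"claw":0},{"tx":-0.015,"ty":0,"tz":0.001,"ax":0,"ay":0,"az":0,"claw":0},{"tx":-0.017,"ty":0,"tz":0.001,"ax":0,"ay":0,"az":0,"claw":0},{"tx":-0.019,"ty":0,"tz":0.001,"ax":0,"ay":0,"az":0,"claw":0},{"tx":-0.021,"ty":0,"tz":0.001,"ax":0,"ay":0,"az":0,"claw":0}]'
python3 -c "
from h import *
feel(8)"
```

```text
Fx' mean 0.13 sd 0.33 [ 0.7  0.1  0.1 -0.4  0.1]
M x' [-0.089  0.114 -0.071] ztop [0.0614] 161
R x' [-0.094 -0.054 -0.075] ztop [0.0592] 169
t 2.52 plate xy [-0.1096  0.1347] z 0.0499 F [0.11 0.01 0.25] Fx' 0.11 w 0.003 ff 0.0 q [ 0.12  0.18 -0.72  0.67 -0.   -0.  ]
t: 3.52
ee_pos: [0.4446, 0.0527, 0.0483]
orientation: [0.186, -3.136, -0.0]
contact_force: [-0.5, -0.7, -0.5]
width: 0.002
finger_force: 0.2
Fx' mean -0.07 sd 0.36 [ 0.3 -0.   0.2  0.2 -0.4 -0.3 -0.7  0.2]
M x' [-0.089  0.116 -0.071] ztop [0.0614] 162
R x' [-0.094 -0.055 -0.075] ztop [0.0587] 177
t 3.92 plate xy [-0.0892  0.1347] z 0.0483 F [ 0.14  0.78 -0.83] Fx' 0.23 w -0.0 ff 0.0 q [ 0.12  0.22 -0.68  0.68 -0.   -0.  ]
```

```bash
sed -i 's/c=env.capture("top");f.append/c=env.capture("scene");f.append/' h.py
python3 -m creep '[{"tx":-0.0025,"ty":0,"tz":0,"ax":0,"ay":0,"az":0,"claw":0},{"tx":-0.005,"ty":0,"tz":0,"ax":0,"ay":0,"az":0,"claw":0},{"tx":-0.0075,"ty":0,"tz":0,"ax":0,"ay":0,"az":0,"claw":0},{"tx":-0.01,"ty":0,"tz":0,"ax":0,"ay":0,"az":0,"claw":0}]'
python3 -c "
from h import *
feel(8)"
python3 -m creep '[{"tx":-0.0025,"ty":0,"tz":0,"ax":0,"ay":0,"az":0,"claw":0},{"tx":-0.005,"ty":0,"tz":0,"ax":0,"ay":0,"az":0,"claw":0},{"tx":-0.0075,"ty":0,"tz":0,"ax":0,"ay":0,"az":0,"claw":0},{"tx":-0.01,"ty":0,"tz":0,"ax":0,"ay":0,"az":0,"claw":0},{"tx":-0.0125,"ty":0,"tz":0,"ax":0,"ay":0,"az":0,"claw":0},{"tx":-0.015,"ty":0,"tz":0,"ax":0,"ay":0,"az":0,"claw":0}]'
python3 -c "
from h import *
feel(4)"
```

```text
t: 4.42
ee_pos: [0.4547, 0.0539, 0.0483]
orientation: [-0.186, 3.136, 0.0]
contact_force: [-1.4, 0.3, 0.2]
width: 0.003
finger_force: 0.2
Fx' mean 0.07 sd 0.39 [ 0.1 -0.5  0.7  0.1  0.5 -0.2 -0.3  0.3]
L x' [-0.063 -0.028 -0.041] ztop [0.0603] 239
M x' [-0.083 -0.05  -0.064] ztop [0.0596] 199
R x' [-0.09  -0.05  -0.067] ztop [0.0574] 193
t 4.83 plate xy [-0.0793  0.1347] z 0.0483 F [ 0.48 -1.24  0.79] Fx' 0.33 w 0.001 ff 0.0 q [ 0.12  0.23 -0.65  0.69 -0.   -0.  ]
t: 5.58
ee_pos: [0.4695, 0.0557, 0.0483]
orientation: [0.186, -3.136, 0.0]
contact_force: [-0.4, 0.2, 0.3]
width: 0.002
finger_force: 0.2
Fx' mean 0.12 sd 0.21 [ 0.2  0.4  0.1 -0.2]
L x' [-0.056 -0.013 -0.027] ztop [0.0599] 236
M x' [-0.084 -0.051 -0.064] ztop [0.06] 199
R x' [-0.092 -0.05  -0.067] ztop [0.0578] 187
t 5.78 plate xy [-0.0641  0.1347] z 0.0483 F [-0.12 -0.71 -0.68] Fx' -0.2 w 0.001 ff 0.0 q [ 0.12  0.26 -0.62  0.69 -0.   -0.  ]
```

The left post rolled freely (no push-back, moving ahead), so it is sound. Rolling it on to the trough.

```bash
python3 -m creep '[{"tx":-0.004,"ty":0,"tz":0,"ax":0,"ay":0,"az":0,"claw":0},{"tx":-0.008,"ty":0,"tz":0,"ax":0,"ay":0,"az":0,"claw":0},{"tx":-0.012,"ty":0,"tz":0,"ax":0,"ay":0,"az":0,"claw":0},{"tx":-0.016,"ty":0,"tz":0,"ax":0,"ay":0,"az":0,"claw":0},{"tx":-0.020,"ty":0,"tz":0,"ax":0,"ay":0,"az":0,"claw":0},{"tx":-0.024,"ty":0,"tz":0,"ax":0,"ay":0,"az":0,"claw":0},{"tx":-0.028,"ty":0,"tz":0,"ax":0,"ay":0,"az":0,"claw":0},{"tx":-0.032,"ty":0,"tz":0,"ax":0,"ay":0,"az":0,"claw":0},{"tx":-0.036,"ty":0,"tz":0,"ax":0,"ay":0,"az":0,"claw":0},{"tx":-0.040,"ty":0,"tz":0,"ax":0,"ay":0,"az":0,"claw":0},{"tx":-0.044,"ty":0,"tz":0,"ax":0,"ay":0,"az":0,"claw":0},{"tx":-0.048,"ty":0,"tz":0,"ax":0,"ay":0,"az":0,"claw":0}]'
python3 -m creep '[{"tx":-0.004,"ty":0,"tz":0,"ax":0,"ay":0,"az":0,"claw":0},{"tx":-0.008,"ty":0,"tz":0,"ax":0,"ay":0,"az":0,"claw":0},{"tx":-0.012,"ty":0,"tz":0,"ax":0,"ay":0,"az":0,"claw":0},{"tx":-0.016,"ty":0,"tz":0,"ax":0,"ay":0,"az":0,"claw":0},{"tx":-0.020,"ty":0,"tz":0,"ax":0,"ay":0,"az":0,"claw":0},{"tx":-0.024,"ty":0,"tz":0,"ax":0,"ay":0,"az":0,"claw":0},{"tx":-0.028,"ty":0,"tz":0,"ax":0,"ay":0,"az":0,"claw":0},{"tx":-0.032,"ty":0,"tz":0,"ax":0,"ay":0,"az":0,"claw":0},{"tx":-0.036,"ty":0,"tz":0,"ax":0,"ay":0,"az":0,"claw":0},{"tx":-0.040,"ty":0,"tz":0,"ax":0,"ay":0,"az":0,"claw":0}]'
python3 -c "
from h import *
feel(2)"
```

```text
t: 7.28
ee_pos: [0.5173, 0.0614, 0.0483]
orientation: [-0.186, 3.136, 0.0]
contact_force: [-0.9, -0.3, -0.4]
width: -0.002
finger_force: 0.2
t: 8.52
ee_pos: [0.557, 0.0661, 0.0483]
orientation: [0.186, -3.136, -0.0]
contact_force: [0.1, 1.3, 0.3]
width: -0.001
finger_force: 0.2
Fx' mean 0.19 sd 0.97 [ 1.2 -0.8]
L x' [0.04  0.075 0.061] ztop [0.0605] 261
M x' [-0.084 -0.051 -0.063] ztop [0.0593] 108
R x' [-0.091 -0.051 -0.067] ztop [0.0578] 190
t 8.62 plate xy [0.0245 0.1347] z 0.0484 F [-0.67 -0.98 -0.11] Fx' -0.78 w -0.001 ff 0.0 q [ 0.12  0.4  -0.41  0.76 -0.   -0.  ]
```

```bash
python3 -m creep '[{"tx":-0.003,"ty":0,"tz":0,"ax":0,"ay":0,"az":0,"claw":0},{"tx":-0.006,"ty":0,"tz":0,"ax":0,"ay":0,"az":0,"claw":0},{"tx":-0.009,"ty":0,"tz":0,"ax":0,"ay":0,"az":0,"claw":0},{"tx":-0.012,"ty":0,"tz":0,"ax":0,"ay":0,"az":0,"claw":0},{"tx":-0.015,"ty":0,"tz":0,"ax":0,"ay":0,"az":0,"claw":0},{"tx":-0.018,"ty":0,"tz":0,"ax":0,"ay":0,"az":0,"claw":0},{"tx":-0.021,"ty":0,"tz":0,"ax":0,"ay":0,"az":0,"claw":0},{"tx":-0.024,"ty":0,"tz":0,"ax":0,"ay":0,"az":0,"claw":0},{"tx":-0.026,"ty":0,"tz":0,"ax":0,"ay":0,"az":0,"claw":0}]'
python3 - <<'E'
from h import *
from bench import env
feel(2)
c=env.capture("scene");cv2.imwrite("pics/s2.png",cv2.resize(c["color"][170:350,180:400],None,fx=3,fy=3))
x=-.0706-.044
go(*wor(x,.003),.13,96.8)
E
```

```text
t: 9.75
ee_pos: [0.5827, 0.0692, 0.0483]
orientation: [-0.186, 3.136, 0.0]
contact_force: [-0.7, -1.0, -0.4]
width: 0.001
finger_force: 0.0
Fx' mean -0.44 sd 0.36 [-0.8 -0.1]
L x' [0.055 0.108 0.095] ztop [0.0475] 114
M x' [-0.083 -0.052 -0.063] ztop [0.0596] 94
R x' [-0.09  -0.051 -0.067] ztop [0.0579] 189
t 9.85 plate xy [0.0501 0.1347] z 0.0483 F [-0.02 -0.55  0.25] Fx' -0.09 w 0.0 ff 0.0 q [ 0.12  0.44 -0.35  0.79 -0.   -0.  ]
shift [ 0.1645 -0.1317 -0.0817] turn [ 0.     -0.0001  0.    ]
```

View pics/s2.png

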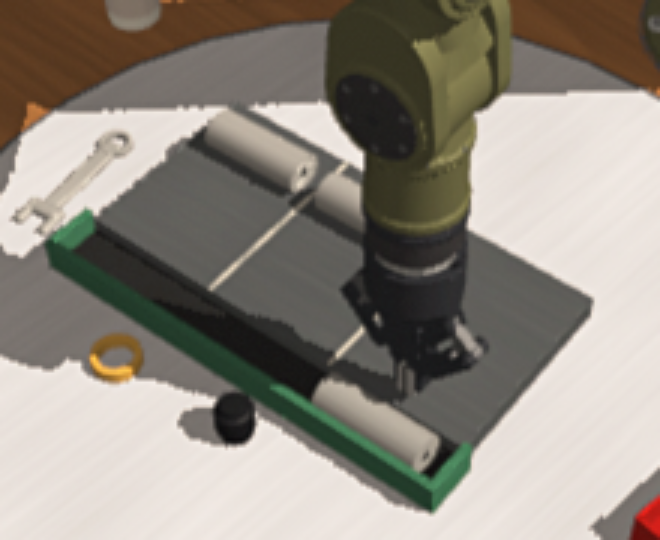

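The left post lies in the trough at crop pixel (380,420). Next is the middle post.

```bash
python3 -m creep '[{"tx":0.005,"ty":0,"tz":-0.03,"ax":0,"ay":0,"az":0,"claw":0},{"tx":0.01,"ty":-0.005,"tz":-0.07,"ax":0,"ay":0,"az":0,"claw":0},{"tx":0.04,"ty":-0.032,"tz":-0.09,"ax":0,"ay":0,"az":0,"claw":0},{"tx":0.08,"ty":-0.064,"tz":-0.09,"ax":0,"ay":0,"az":0,"claw":0},{"tx":0.12,"ty":-0.096,"tz":-0.09,"ax":0,"ay":0,"az":0,"claw":0},{"tx":0.155,"ty":-0.125,"tz":-0.09,"ax":0,"ay":0,"az":0,"claw":0},{"tx":0.165,"ty":-0.132,"tz":-0.07,"ax":0,"ay":0,"az":0,"claw":0},{"tx":0.165,"ty":-0.132,"tz":-0.03,"ax":0,"ay":0,"az":0,"claw":0},{"tx":0.165,"ty":-0.132,"tz":-0.01,"ax":0,"ay":0,"az":0,"claw":0},{"tx":0.165,"ty":-0.132,"tz":0,"ax":0,"ay":0,"az":0,"claw":0},{"tx":0.165,"ty":-0.132,"tz":0,"ax":0,"ay":0,"az":0,"claw":0}]'
python3 -c "
from h import *
feel(5)"
python3 -m creep '[{"tx":-0.004,"ty":0,"tz":0,"ax":0,"ay":0,"az":0,"claw":0},{"tx":-0.008,"ty":0,"tz":0,"ax":0,"ay":0,"az":0,"claw":0},{"tx":-0.011,"ty":0,"tz":0,"ax":0,"ay":0,"az":0,"claw":0},{"tx":-0.013,"ty":0,"tz":0,"ax":0,"ay":0,"az":0,"claw":0},{"tx":-0.015,"ty":0,"tz":0,"ax":0,"ay":0,"az":0,"claw":0},{"tx":-0.017,"ty":0,"tz":0,"ax":0,"ay":0,"az":0,"claw":0},{"tx":-0.019,"ty":0,"tz":0,"ax":0,"ay":0,"az":0,"claw":0},{"tx":-0.021,"ty":0,"tz":0,"ax":0,"ay":0,"az":0,"claw":0}]'
python3 -c "
from h import *
feel(8)"
```

```text
t: 11.28
ee_pos: [0.434, -0.0813, 0.0481]
orientation: [0.186, -3.135, -0.0]
contact_force: [0.3, -0.3, 0.6]
width: -0.002
finger_force: 0.0
Fx' mean 0.01 sd 0.4 [ 0.5 -0.5 -0.4 -0.   0.4]
L x' [0.083 0.107 0.095] ztop [0.0472] 120
M x' [-0.086 -0.05  -0.064] ztop [0.0598] 205
R x' [-0.09  -0.05  -0.067] ztop [0.0577] 188
t 11.53 plate xy [-0.1144  0.0025] z 0.0491 F [ 0.4   0.24 -0.03] Fx' 0.42 w 0.002 ff 0.0 q [-0.19  0.2  -0.69  0.68 -0.   -0.3 ]
t: 12.52
ee_pos: [0.4552, -0.0789, 0.0483]
orientation: [0.186, -3.136, 0.0]
contact_force: [-0.3, -0.2, 0.5]
width: 0.001
finger_force: 0.2
Fx' mean 0.0 sd 0.49 [ 0.7 -0.9  0.5 -0.5 -0.3  0.2  0.   0.3]
L x' [0.083 0.111 0.095] ztop [0.0473] 123
M x' [-0.079 -0.043 -0.057] ztop [0.0602] 208
R x' [-0.089 -0.053 -0.067] ztop [0.0575] 191
t 12.93 plate xy [-0.0942  0.0027] z 0.0483 F [0.25 0.42 0.8 ] Fx' 0.3 w -0.001 ff 0.0 q [-0.17  0.24 -0.64  0.69  0.   -0.29]
```

Middle post moved 7 mm with no push-back. Feeling it a bit further.

```bash
python3 -m creep '[{"tx":-0.0025,"ty":0,"tz":0,"ax":0,"ay":0,"az":0,"claw":0},{"tx":-0.005,"ty":0,"tz":0,"ax":0,"ay":0,"az":0,"claw":0},{"tx":-0.0075,"ty":0,"tz":0,"ax":0,"ay":0,"az":0,"claw":0},{"tx":-0.01,"ty":0,"tz":0,"ax":0,"ay":0,"az":0,"claw":0}]'
python3 -c "
from h import *
feel(8)"
python3 -m creep '[{"tx":-0.003,"ty":0,"tz":0,"ax":0,"ay":0,"az":0,"claw":0},{"tx":-0.006,"ty":0,"tz":0,"ax":0,"ay":0,"az":0,"claw":0},{"tx":-0.009,"ty":0,"tz":0,"ax":0,"ay":0,"az":0,"claw":0},{"tx":-0.012,"ty":0,"tz":0,"ax":0,"ay":0,"az":0,"claw":0},{"tx":-0.015,"ty":0,"tz":0,"ax":0,"ay":0,"az":0,"claw":0},{"tx":-0.018,"ty":0,"tz":0,"ax":0,"ay":0,"az":0,"claw":0},{"tx":-0.021,"ty":0,"tz":0,"ax":0,"ay":0,"az":0,"claw":0},{"tx":-0.024,"ty":0,"tz":0,"ax":0,"ay":0,"az":0,"claw":0}]'
python3 -c "
from h import *
feel(4)"
```

```text
t: 13.42
ee_pos: [0.4653, -0.0778, 0.0483]
orientation: [0.186, -3.136, -0.0]
contact_force: [-0.4, 0.1, 1.2]
width: 0.0
finger_force: 0.2
Fx' mean 0.03 sd 0.44 [-0.7  0.1 -0.1  0.5 -0.5 -0.   0.8  0.1]
L x' [0.083 0.11  0.095] ztop [0.0477] 121
M x' [-0.067 -0.032 -0.047] ztop [0.06] 210
R x' [-0.09  -0.053 -0.067] ztop [0.0576] 197
t 13.82 plate xy [-0.0842  0.0027] z 0.0483 F [ 0.13 -0.32 -0.42] Fx' 0.09 w 0.0 ff 0.0 q [-0.17  0.25 -0.62  0.69  0.   -0.28]
t: 14.82
ee_pos: [0.4891, -0.0749, 0.0483]
orientation: [0.186, -3.136, 0.0]
contact_force: [-0.8, -0.3, 0.4]
width: 0.003
finger_force: 0.2
Fx' mean 0.16 sd 0.44 [ 0.4 -0.5  0.   0.7]
L x' [0.082 0.108 0.095] ztop [0.0475] 113
M x' [-0.043 -0.008 -0.022] ztop [0.0599] 213
R x' [-0.09  -0.052 -0.067] ztop [0.0576] 190
t 15.03 plate xy [-0.06    0.0027] z 0.0483 F [0.66 0.22 0.23] Fx' 0.68 w -0.002 ff 0.0 q [-0.15  0.29 -0.57  0.71  0.   -0.27]
```

```bash
python3 -m creep '[{"tx":-0.004,"ty":0,"tz":0,"ax":0,"ay":0,"az":0,"claw":0},{"tx":-0.008,"ty":0,"tz":0,"ax":0,"ay":0,"az":0,"claw":0},{"tx":-0.012,"ty":0,"tz":0,"ax":0,"ay":0,"az":0,"claw":0},{"tx":-0.016,"ty":0,"tz":0,"ax":0,"ay":0,"az":0,"claw":0},{"tx":-0.020,"ty":0,"tz":0,"ax":0,"ay":0,"az":0,"claw":0},{"tx":-0.024,"ty":0,"tz":0,"ax":0,"ay":0,"az":0,"claw":0},{"tx":-0.028,"ty":0,"tz":0,"ax":0,"ay":0,"az":0,"claw":0},{"tx":-0.032,"ty":0,"tz":0,"ax":0,"ay":0,"az":0,"claw":0},{"tx":-0.036,"ty":0,"tz":0,"ax":0,"ay":0,"az":0,"claw":0},{"tx":-0.040,"ty":0,"tz":0,"ax":0,"ay":0,"az":0,"claw":0},{"tx":-0.044,"ty":0,"tz":0,"ax":0,"ay":0,"az":0,"claw":0},{"tx":-0.048,"ty":0,"tz":0,"ax":0,"ay":0,"az":0,"claw":0}]'
python3 -m creep '[{"tx":-0.004,"ty":0,"tz":0,"ax":0,"ay":0,"az":0,"claw":0},{"tx":-0.008,"ty":0,"tz":0,"ax":0,"ay":0,"az":0,"claw":0},{"tx":-0.012,"ty":0,"tz":0,"ax":0,"ay":0,"az":0,"claw":0},{"tx":-0.016,"ty":0,"tz":0,"ax":0,"ay":0,"az":0,"claw":0},{"tx":-0.020,"ty":0,"tz":0,"ax":0,"ay":0,"az":0,"claw":0},{"tx":-0.024,"ty":0,"tz":0,"ax":0,"ay":0,"az":0,"claw":0},{"tx":-0.028,"ty":0,"tz":0,"ax":0,"ay":0,"az":0,"claw":0},{"tx":-0.032,"ty":0,"tz":0,"ax":0,"ay":0,"az":0,"claw":0},{"tx":-0.036,"ty":0,"tz":0,"ax":0,"ay":0,"az":0,"claw":0}]'
python3 -c "
from h import *
feel(1)"
python3 -m creep '[{"tx":-0.003,"ty":0,"tz":0,"ax":0,"ay":0,"az":0,"claw":0},{"tx":-0.006,"ty":0,"tz":0,"ax":0,"ay":0,"az":0,"claw":0},{"tx":-0.009,"ty":0,"tz":0,"ax":0,"ay":0,"az":0,"claw":0},{"tx":-0.012,"ty":0,"tz":0,"ax":0,"ay":0,"az":0,"claw":0},{"tx":-0.015,"ty":0,"tz":0,"ax":0,"ay":0,"az":0,"claw":0},{"tx":-0.018,"ty":0,"tz":0,"ax":0,"ay":0,"az":0,"claw":0},{"tx":-0.021,"ty":0,"tz":0,"ax":0,"ay":0,"az":0,"claw":0},{"tx":-0.024,"ty":0,"tz":0,"ax":0,"ay":0,"az":0,"claw":0},{"tx":-0.026,"ty":0,"tz":0,"ax":0,"ay":0,"az":0,"claw":0}]'
python3 -c "
from h import *
feel(2)
go(*wor(-.0719-.045,-.127),.048,96.8)"
```

```text
t: 16.52
ee_pos: [0.5368, -0.0692, 0.0483]
orientation: [0.186, -3.136, -0.0]
contact_force: [0.5, -0.5, -0.0]
width: -0.001
finger_force: 0.2
t: 17.65
ee_pos: [0.5726, -0.065, 0.0483]
orientation: [-0.186, 3.136, 0.0]
contact_force: [0.2, 0.2, -0.2]
width: 0.003
finger_force: 0.2
Fx' mean -0.01 sd 0.0 [-0.]
L x' [0.084 0.106 0.095] ztop [0.0477] 112
M x' [0.038 0.074 0.059] ztop [0.0598] 237
R x' [-0.087 -0.051 -0.066] ztop [0.0574] 83
t 17.7 plate xy [0.0247 0.0027] z 0.0484 F [-0.12  0.91  0.32] Fx' -0.01 w 0.004 ff 0.0 q [-0.11  0.42 -0.37  0.78  0.   -0.23]
t: 18.82
ee_pos: [0.5984, -0.0619, 0.0483]
orientation: [-0.186, 3.136, 0.0]
contact_force: [0.9, -0.1, 0.0]
width: 0.002
finger_force: 0.0
Fx' mean 0.64 sd 0.63 [1.3 0. ]
L x' [0.083 0.108 0.095] ztop [0.048] 115
M x' [0.085 0.109 0.096] ztop [0.0472] 103
R x' [-0.059 -0.05  -0.055] ztop [0.0542] 10
t 18.93 plate xy [0.0501 0.0027] z 0.0483 F [ 0.01 -0.05  0.45] Fx' 0.01 w 0.003 ff 0.0 q [-0.1   0.46 -0.31  0.8   0.   -0.22]
shift [ 0.167  -0.1297  0.0003] turn [-0.      0.0002  0.0001]
```

The middle post is in the trough too (its top dropped to 0.047 m). Next, the right post.

```bash
python3 -m creep '[{"tx":0.005,"ty":0,"tz":-0.03,"ax":0,"ay":0,"az":0,"claw":0},{"tx":0.01,"ty":-0.005,"tz":-0.07,"ax":0,"ay":0,"az":0,"claw":0},{"tx":0.04,"ty":-0.032,"tz":-0.09,"ax":0,"ay":0,"az":0,"claw":0},{"tx":0.08,"ty":-0.064,"tz":-0.09,"ax":0,"ay":0,"az":0,"claw":0},{"tx":0.12,"ty":-0.096,"tz":-0.09,"ax":0,"ay":0,"az":0,"claw":0},{"tx":0.155,"ty":-0.12,"tz":-0.09,"ax":0,"ay":0,"az":0,"claw":0},{"tx":0.167,"ty":-0.13,"tz":-0.07,"ax":0,"ay":0,"az":0,"claw":0},{"tx":0.167,"ty":-0.13,"tz":-0.03,"ax":0,"ay":0,"az":0,"claw":0},{"tx":0.167,"ty":-0.13,"tz":-0.01,"ax":0,"ay":0,"az":0,"claw":0},{"tx":0.167,"ty":-0.13,"tz":0,"ax":0,"ay":0,"az":0,"claw":0},{"tx":0.167,"ty":-0.13,"tz":0.0005,"ax":0,"ay":0,"az":0,"claw":0}]'
python3 -c "
from h import *
feel(5)"
python3 -m creep '[{"tx":-0.004,"ty":0,"tz":0,"ax":0,"ay":0,"az":0,"claw":0},{"tx":-0.008,"ty":0,"tz":0,"ax":0,"ay":0,"az":0,"claw":0},{"tx":-0.011,"ty":0,"tz":0,"ax":0,"ay":0,"az":0,"claw":0},{"tx":-0.013,"ty":0,"tz":0,"ax":0,"ay":0,"az":0,"claw":0},{"tx":-0.015,"ty":0,"tz":0,"ax":0,"ay":0,"az":0,"claw":0},{"tx":-0.017,"ty":0,"tz":0,"ax":0,"ay":0,"az":0,"claw":0},{"tx":-0.019,"ty":0,"tz":0,"ax":0,"ay":0,"az":0,"claw":0}]'
python3 -c "
from h import *
feel(8)"
```

```text
t: 20.3
ee_pos: [0.4475, -0.2106, 0.0476]
orientation: [0.186, -3.135, -0.001]
contact_force: [-0.7, 0.3, 0.2]
width: 0.0
finger_force: 0.0
Fx' mean 0.07 sd 0.67 [ 1.  -0.5  0.2  0.4 -0.8]
L x' [0.083 0.108 0.095] ztop [0.0474] 128
M x' [0.084 0.108 0.096] ztop [0.0472] 103
R x' [-0.089 -0.051 -0.067] ztop [0.0578] 184
t 20.55 plate xy [-0.1164 -0.1276] z 0.0487 F [-0.89  0.39 -0.82] Fx' -0.83 w -0.002 ff 0.0 q [-0.44  0.29 -0.57  0.71 -0.   -0.56]
t: 21.42
ee_pos: [0.4645, -0.2083, 0.0473]
orientation: [0.185, -3.132, -0.0]
contact_force: [-5.2, 0.0, 2.7]
width: 0.001
finger_force: 2.9
Fx' mean -5.06 sd 0.41 [-5.2 -5.2 -5.4 -5.4 -5.1 -5.3 -4.1 -4.7]
L x' [0.085 0.107 0.096] ztop [0.0474] 111
M x' [0.083 0.109 0.095] ztop [0.0476] 101
R x' [-0.084 -0.047 -0.063] ztop [0.0577] 188
t 21.82 plate xy [-0.0999 -0.1268] z 0.0473 F [-4.67 -0.5   2.35] Fx' -4.69 w 0.001 ff 2.564697079360485 q [-0.42  0.32 -0.53  0.72 -0.   -0.54]
```

Strong push-back (5 N) on the right post. I push slightly further, read it, then let go to confirm the rock-back.

```bash
python3 -m creep '[{"tx":-0.0015,"ty":0,"tz":0,"ax":0,"ay":0,"az":0,"claw":0},{"tx":-0.003,"ty":0,"tz":0,"ax":0,"ay":0,"az":0,"claw":0},{"tx":-0.0045,"ty":0,"tz":0,"ax":0,"ay":0,"az":0,"claw":0},{"tx":-0.006,"ty":0,"tz":0,"ax":0,"ay":0,"az":0,"claw":0}]'
python3 -c "
from h import *
feel(6)"
python3 -m creep '[{"tx":0.002,"ty":0,"tz":0,"ax":0,"ay":0,"az":0,"claw":0},{"tx":0.005,"ty":0,"tz":0,"ax":0,"ay":0,"az":0,"claw":0},{"tx":0.01,"ty":0,"tz":0,"ax":0,"ay":0,"az":0,"claw":0},{"tx":0.016,"ty":0,"tz":0,"ax":0,"ay":0,"az":0,"claw":0},{"tx":0.016,"ty":0,"tz":0,"ax":0,"ay":0,"az":0,"claw":0}]'
python3 -c "
from h import *
feel(6)"
```

```text
t: 22.32
ee_pos: [0.4706, -0.2076, 0.0473]
orientation: [0.186, -3.132, -0.001]
contact_force: [-5.4, -0.4, 2.9]
width: 0.001
finger_force: 2.8
Fx' mean -5.06 sd 0.44 [-5.7 -4.6 -4.7 -4.7 -5.6 -5.2]
L x' [0.084 0.108 0.095] ztop [0.0472] 113
M x' [0.083 0.106 0.096] ztop [0.0478] 99
R x' [-0.079 -0.042 -0.057] ztop [0.0582] 189
t 22.62 plate xy [-0.0938 -0.1269] z 0.0474 F [-5.17 -0.45  1.81] Fx' -5.18 w 0.001 ff 2.556597702205181 q [-0.41  0.33 -0.52  0.73 -0.   -0.53]
t: 23.25
ee_pos: [0.4561, -0.2097, 0.0478]
orientation: [0.186, -3.136, -0.0]
contact_force: [0.2, 0.8, -0.7]
width: 0.002
finger_force: 0.0
Fx' mean -0.4 sd 0.38 [-0.5  0.2 -0.8  0.1 -0.6 -0.6]
L x' [0.084 0.107 0.095] ztop [0.0477] 110
M x' [0.083 0.111 0.096] ztop [0.0468] 106
R x' [-0.079 -0.041 -0.057] ztop [0.0579] 190
t 23.55 plate xy [-0.108  -0.1273] z 0.0478 F [-0.62  0.09  0.94] Fx' -0.6 w -0.004 ff 0.0 q [-0.43  0.3  -0.55  0.71  0.   -0.55]
```

It pushes back at 5 N, but it slid about 10 mm without tipping, because finger friction holds its rear face down. I try again with the fingers rising as they push, so that friction helps it tip.

```bash
python3 -m creep '[{"tx":0,"ty":0,"tz":0.003,"ax":0,"ay":0,"az":0,"claw":0},{"tx":-0.003,"ty":0,"tz":0.006,"ax":0,"ay":0,"az":0,"claw":0},{"tx":-0.007,"ty":0,"tz":0.006,"ax":0,"ay":0,"az":0,"claw":0},{"tx":-0.011,"ty":0,"tz":0.006,"ax":0,"ay":0,"az":0,"claw":0},{"tx":-0.013,"ty":0,"tz":0.005,"ax":0,"ay":0,"az":0,"claw":0},{"tx":-0.015,"ty":0,"tz":0.0025,"ax":0,"ay":0,"az":0,"claw":0},{"tx":-0.017,"ty":0,"tz":0,"ax":0,"ay":0,"az":0,"claw":0},{"tx":-0.019,"ty":0,"tz":-0.0025,"ax":0,"ay":0,"az":0,"claw":0},{"tx":-0.021,"ty":0,"tz":-0.005,"ax":0,"ay":0,"az":0,"claw":0}]'
python3 -c "
from h import *
feel(6)"
```

```text
t: 24.68
ee_pos: [0.4774, -0.2071, 0.053]
orientation: [0.186, -3.136, -0.0]
contact_force: [-1.0, 0.7, -0.7]
width: -0.0
finger_force: 0.8
Fx' mean -1.65 sd 0.52 [-1.6 -2.3 -1.9 -2.1 -0.7 -1.4]
L x' [0.084 0.108 0.096] ztop [0.0473] 115
M x' [0.083 0.108 0.095] ztop [0.048] 99
R x' [-0.073 -0.036 -0.051] ztop [0.0593] 201
t 24.98 plate xy [-0.0872 -0.1273] z 0.0528 F [-1.31 -0.44  1.19] Fx' -1.35 w 0.001 ff 0.8399879280477762 q [-0.41  0.33 -0.5   0.74 -0.   -0.53]
```

It has tipped up (top 1.5 mm higher) and leans back on the stopped fingers with 1.65 N. Now I let it rock back.

```bash
python3 -m creep '[{"tx":0.002,"ty":0,"tz":0,"ax":0,"ay":0,"az":0,"claw":0},{"tx":0.004,"ty":0,"tz":0,"ax":0,"ay":0,"az":0,"claw":0},{"tx":0.007,"ty":0,"tz":0,"ax":0,"ay":0,"az":0,"claw":0},{"tx":0.012,"ty":0,"tz":0,"ax":0,"ay":0,"az":0,"claw":0},{"tx":0.018,"ty":0,"tz":0,"ax":0,"ay":0,"az":0,"claw":0},{"tx":0.02,"ty":0,"tz":0,"ax":0,"ay":0,"az":0,"claw":0}]'
python3 -c "
from h import *
feel(8)"
```

```text
t: 25.72
ee_pos: [0.4572, -0.2096, 0.0529]
orientation: [-0.186, 3.136, 0.0]
contact_force: [-0.3, -0.2, -0.3]
width: -0.002
finger_force: 0.0
Fx' mean -0.17 sd 0.35 [-0.1 -0.8 -0.5 -0.1  0.3 -0.4  0.1  0. ]
L x' [0.084 0.11  0.095] ztop [0.0473] 114
M x' [0.083 0.106 0.095] ztop [0.0474] 108
R x' [-0.084 -0.041 -0.057] ztop [0.0573] 194
t 26.12 plate xy [-0.107  -0.1273] z 0.0528 F [ 0.05 -0.22 -0.43] Fx' 0.02 w -0.008 ff 0.0 q [-0.43  0.3  -0.54  0.73 -0.   -0.55]
```

It rocked back by 6 mm and dropped 2 mm: confirmed, the right post is the out-of-round one. Next: lift clear, turn 90°, open, and centre over it.

```bash
python3 -m creep '[{"tx":0,"ty":0,"tz":-0.04,"ax":0,"ay":0,"az":0.1,"claw":0},{"tx":0,"ty":0,"tz":-0.085,"ax":0,"ay":0,"az":0.28,"claw":0.4},{"tx":-0.01,"ty":0,"tz":-0.09,"ax":0,"ay":0,"az":0.46,"claw":1},{"tx":-0.02,"ty":0,"tz":-0.09,"ax":0,"ay":0,"az":0.64,"claw":1},{"tx":-0.03,"ty":0,"tz":-0.09,"ax":0,"ay":0,"az":0.82,"claw":1},{"tx":-0.044,"ty":0,"tz":-0.09,"ax":0,"ay":0,"az":1.0,"claw":1},{"tx":-0.044,"ty":0,"tz":-0.09,"ax":0,"ay":0,"az":1.18,"claw":1},{"tx":-0.044,"ty":0,"tz":-0.09,"ax":0,"ay":0,"az":1.36,"claw":1},{"tx":-0.044,"ty":0,"tz":-0.09,"ax":0,"ay":0,"az":1.52,"claw":1},{"tx":-0.044,"ty":0,"tz":-0.09,"ax":0,"ay":0,"az":1.571,"claw":1}]' 22
python3 - <<'E'
from h import *
from bench import env
feel(1)
s=env.read_state();c=env.capture("wrist")
cv2.imwrite("pics/w1.png",c["color"])
M=R.from_rotvec(s["orientation"]).as_matrix();m=np.array(c["mount"])
v,u=np.mgrid[:480,:640];z=c["range_z"].astype(float)
P=np.stack([(u-c["cx"])/c["fx"]*z,(v-c["cy"])/c["fy"]*z,z],-1)@m[:3,:3].T+m[:3,3]
W=P@M.T+s["ee_pos"];q=np.stack([(W[...,:2]-O)@PX,(W[...,:2]-O)@PY,W[...,2]],-1)
k=(z>0)&(W[...,2]>.05)&(W[...,2]<.066)&(abs(q[...,0]+.06)<.03)&(abs(q[...,1]+.127)<.07)
print(k.sum(),np.percentile(q[k],[2,50,98],axis=0).round(4))
for a in(-.16,-.127,-.095):
    kk=k&(abs(q[...,1]-a)<.012)
    if kk.sum()>9: print(a,np.percentile(q[kk][:,0],[2,50,98]).round(4))
E
```

```text
t: 27.38
ee_pos: [0.5014, -0.2043, 0.1427]
orientation: [-2.089, -2.346, 0.0]
contact_force: [-0.4, -0.4, 0.5]
width: 1.0
finger_force: 0.0
Fx' mean 0.09 sd 0.0 [0.1]
L x' [0.084 0.108 0.094] ztop [0.0473] 119
M x' [0.084 0.107 0.095] ztop [0.0476] 106
R x' [-0.08  -0.043 -0.058] ztop [0.0574] 184
t 27.43 plate xy [-0.0631 -0.1272] z 0.1427 F [0.04 0.44 0.15] Fx' 0.09 w 0.996 ff 0.0 q [-0.39  0.27 -0.35  0.95  0.    1.07]
8871 [[-0.08   -0.1776  0.0504]
 [-0.0646 -0.1246  0.0555]
 [-0.0492 -0.081   0.0574]]
-0.16 [-0.0801 -0.0649 -0.0495]
-0.127 [-0.08   -0.0648 -0.0492]
-0.095 [-0.0798 -0.0641 -0.049 ]
```

View pics/w1.png

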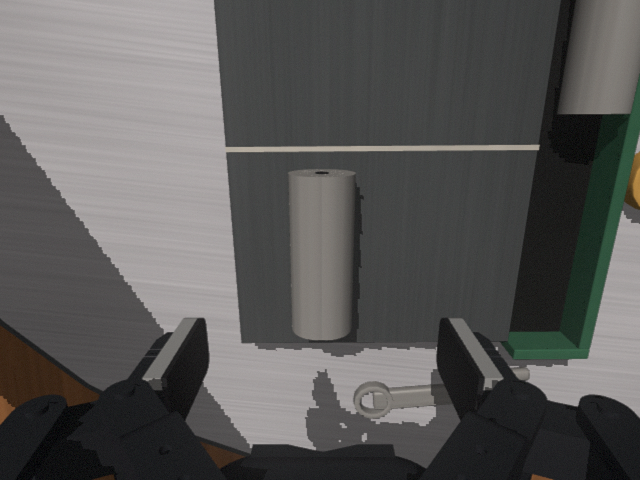

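The post is at wrist pixel (322,255), aligned with the gripper and centred between the pads. Lowering, then gripping lightly.

```bash
python3 -m creep '[{"tx":-0.001,"ty":-0.0012,"tz":0.03,"ax":0,"ay":0,"az":0,"claw":1},{"tx":-0.001,"ty":-0.0012,"tz":0.06,"ax":0,"ay":0,"az":0,"claw":1},{"tx":-0.001,"ty":-0.0012,"tz":0.085,"ax":0,"ay":0,"az":0,"claw":1},{"tx":-0.001,"ty":-0.0012,"tz":0.097,"ax":0,"ay":0,"az":0,"claw":1},{"tx":-0.001,"ty":-0.0012,"tz":0.1015,"ax":0,"ay":0,"az":0,"claw":1},{"tx":-0.001,"ty":-0.0012,"tz":0.1015,"ax":0,"ay":0,"az":0,"claw":1}]' 22
python3 -m creep '[{"tx":0,"ty":0,"tz":0,"ax":0,"ay":0,"az":0,"claw":0.6},{"tx":0,"ty":0,"tz":0,"ax":0,"ay":0,"az":0,"claw":0.52},{"tx":0,"ty":0,"tz":0,"ax":0,"ay":0,"az":0,"claw":0.47},{"tx":0,"ty":0,"tz":0,"ax":0,"ay":0,"az":0,"claw":0.42},{"tx":0,"ty":0,"tz":0,"ax":0,"ay":0,"az":0,"claw":0.36},{"tx":0,"ty":0,"tz":0,"ax":0,"ay":0,"az":0,"claw":0.3},{"tx":0,"ty":0,"tz":0,"ax":0,"ay":0,"az":0,"claw":0.3}]' 22
python3 -c "
from h import *
st()"
```

```text
t: 28.22
ee_pos: [0.5006, -0.2057, 0.0418]
orientation: [2.085, 2.349, 0.0]
contact_force: [0.7, -0.4, 0.5]
width: 0.999
finger_force: 0.0
t: 29.1
ee_pos: [0.5007, -0.2056, 0.0418]
orientation: [2.085, 2.349, 0.001]
contact_force: [1.2, 0.4, 5.1]
width: 0.447
finger_force: 22.4
t 29.1 plate xy [-0.064  -0.1284] z 0.0418 F [1.2  0.37 5.12] Fx' 1.24 w 0.447 ff 22.387946248054504 q [-0.39  0.37 -0.47  0.73  0.    1.06]
```

```bash
python3 -m creep '[{"tx":0,"ty":0,"tz":-0.001,"ax":0,"ay":0,"az":0,"claw":0.3},{"tx":0,"ty":0,"tz":-0.003,"ax":0,"ay":0,"az":0,"claw":0.3},{"tx":0,"ty":0,"tz":-0.007,"ax":0,"ay":0,"az":0,"claw":0.3},{"tx":0,"ty":0,"tz":-0.013,"ax":0,"ay":0,"az":0,"claw":0.3},{"tx":0,"ty":0,"tz":-0.021,"ax":0,"ay":0,"az":0,"claw":0.3},{"tx":0,"ty":0,"tz":-0.031,"ax":0,"ay":0,"az":0,"claw":0.3},{"tx":0,"ty":0,"tz":-0.042,"ax":0,"ay":0,"az":0,"claw":0.3},{"tx":0,"ty":0,"tz":-0.054,"ax":0,"ay":0,"az":0,"claw":0.3},{"tx":0,"ty":0,"tz":-0.066,"ax":0,"ay":0,"az":0,"claw":0.3},{"tx":0,"ty":0,"tz":-0.076,"ax":0,"ay":0,"az":0,"claw":0.3},{"tx":0,"ty":0,"tz":-0.08,"ax":0,"ay":0,"az":0,"claw":0.3}]'
python3 - <<'E'
from h import *
from bench import env
st()
c=env.capture("scene");cv2.imwrite("pics/s3.png",cv2.resize(c["color"][130:350,180:500],None,fx=2.4,fy=2.4))
# tray from top image: rim plane rays
import pickle
c=pickle.load(open("cap.pkl","rb"))["top"];hsv=cv2.cvtColor(c["color"],cv2.COLOR_BGR2HSV);H,S,V=cv2.split(hsv)
m=(((H<8)|(H>172))&(S>150)).astype(np.uint8);N,L,s_,ce=cv2.connectedComponentsWithStats(m)
m=(L==1+np.argmax(s_[1:,4])).astype(np.uint8);cn=max(cv2.findContours(m,0,2)[0],key=cv2.contourArea)
p=np.array([ray(c,x[0],.035)[:2] for x in cn],np.float32);print(cv2.minAreaRect(p))
E
```

```text
t: 30.48
ee_pos: [0.5007, -0.2057, 0.1222]
orientation: [2.085, 2.348, 0.001]
contact_force: [0.5, -0.5, -8.8]
width: 0.448
finger_force: 23.2
t 30.48 plate xy [-0.064  -0.1285] z 0.1222 F [ 0.45 -0.47 -8.77] Fx' 0.39 w 0.448 ff 23.246206641197205 q [-0.39  0.29 -0.38  0.91 -0.    1.06]
((0.4858112335205078, 0.3567838668823242), (0.16191431879997253, 0.14267751574516296), 86.9981460571289)
```

View pics/s3.png

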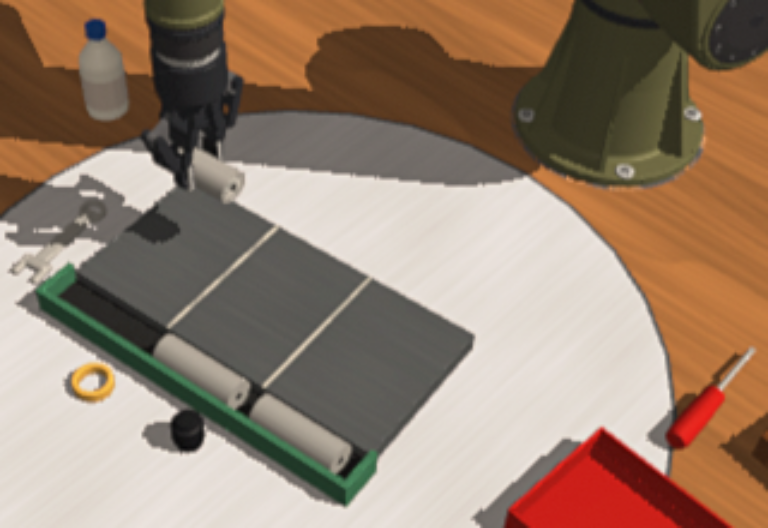

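The post is lifted off, held level at crop pixel (215,175), and both sound posts lie in the trough. Next I compute the carry to the red tray.

```bash
python3 -c "
from h import *
go(.486,.356,.12,-3)"
```

```text
shift [0.5595 0.0518 0.002 ] turn [0.0011 0.0005 0.1709]
```

```bash
python3 -m creep '[{"tx":0.006,"ty":0.0005,"tz":0,"ax":0,"ay":0,"az":0,"claw":0.3},{"tx":0.018,"ty":0.0015,"tz":0,"ax":0,"ay":0,"az":0,"claw":0.3},{"tx":0.036,"ty":0.0033,"tz":0,"ax":0,"ay":0,"az":0,"claw":0.3},{"tx":0.06,"ty":0.0055,"tz":0,"ax":0,"ay":0,"az":0.01,"claw":0.3},{"tx":0.09,"ty":0.008,"tz":0,"ax":0,"ay":0,"az":0.02,"claw":0.3},{"tx":0.12,"ty":0.011,"tz":0,"ax":0,"ay":0,"az":0.03,"claw":0.3},{"tx":0.15,"ty":0.014,"tz":0,"ax":0,"ay":0,"az":0.04,"claw":0.3},{"tx":0.18,"ty":0.0165,"tz":0,"ax":0,"ay":0,"az":0.05,"claw":0.3},{"tx":0.21,"ty":0.0195,"tz":0,"ax":0,"ay":0,"az":0.06,"claw":0.3},{"tx":0.24,"ty":0.022,"tz":0,"ax":0,"ay":0,"az":0.07,"claw":0.3},{"tx":0.268,"ty":0.025,"tz":0,"ax":0,"ay":0,"az":0.08,"claw":0.3},{"tx":0.29,"ty":0.027,"tz":0,"ax":0,"ay":0,"az":0.085,"claw":0.3}]'
python3 -m creep '[{"tx":0.022,"ty":0.002,"tz":0,"ax":0,"ay":0,"az":0.01,"claw":0.3},{"tx":0.048,"ty":0.0,"tz":0,"ax":0,"ay":0,"az":0.02,"claw":0.3},{"tx":0.078,"ty":0.0,"tz":0,"ax":0,"ay":0,"az":0.03,"claw":0.3},{"tx":0.108,"ty":0.0,"tz":0,"ax":0,"ay":0,"az":0.04,"claw":0.3},{"tx":0.138,"ty":0.0,"tz":0,"ax":0,"ay":0,"az":0.05,"claw":0.3},{"tx":0.168,"ty":0.0,"tz":0,"ax":0,"ay":0,"az":0.06,"claw":0.3},{"tx":0.198,"ty":0.0,"tz":0,"ax":0,"ay":0,"az":0.07,"claw":0.3},{"tx":0.226,"ty":0.0,"tz":0,"ax":0,"ay":0,"az":0.08,"claw":0.3},{"tx":0.248,"ty":0.0,"tz":0,"ax":0,"ay":0,"az":0.086,"claw":0.3},{"tx":0.262,"ty":0.0,"tz":0,"ax":0,"ay":0,"az":0.086,"claw":0.3},{"tx":0.269,"ty":0.0,"tz":0,"ax":0,"ay":0,"az":0.086,"claw":0.3},{"tx":0.269,"ty":0,"tz":0,"ax":0,"ay":0,"az":0.086,"claw":0.3}]'
python3 - <<'E'
from h import *
from bench import env
st();go(.486,.356,.06,-3)
c=env.capture("scene");cv2.imwrite("pics/s4.png",cv2.resize(c["color"][200:450,300:560],None,fx=2.4,fy=2.4))
E
```

```text
t: 32.02
ee_pos: [0.4919, 0.0879, 0.1212]
orientation: [-2.182, -2.26, -0.0]
contact_force: [0.3, -0.1, -8.6]
width: 0.449
finger_force: 23.2
t: 33.52
ee_pos: [0.4835, 0.3545, 0.1212]
orientation: [2.278, 2.163, -0.001]
contact_force: [-0.1, 0.1, -8.6]
width: 0.444
finger_force: 23.2
t 33.52 plate xy [-0.0147  0.4298] z 0.1212 F [-0.05  0.06 -8.62] Fx' -0.04 w 0.444 ff 23.249436914920807 q [ 0.63  0.39 -0.23  0.95 -0.    2.26]
shift [0.0016 0.0025 0.0612] turn [-0.0002  0.0004  0.0003]
```

View pics/s4.png

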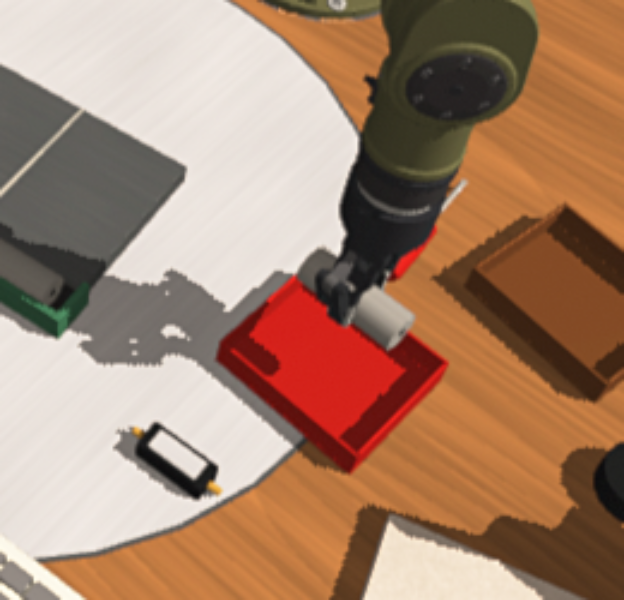

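The post is over the red tray (crop (355,300)) and level. Lowering it gently.

```bash
python3 -m creep '[{"tx":0.001,"ty":0.001,"tz":0.008,"ax":0,"ay":0,"az":0,"claw":0.3},{"tx":0.0016,"ty":0.0025,"tz":0.02,"ax":0,"ay":0,"az":0,"claw":0.3},{"tx":0.0016,"ty":0.0025,"tz":0.034,"ax":0,"ay":0,"az":0,"claw":0.3},{"tx":0.0016,"ty":0.0025,"tz":0.048,"ax":0,"ay":0,"az":0,"claw":0.3},{"tx":0.0016,"ty":0.0025,"tz":0.062,"ax":0,"ay":0,"az":0,"claw":0.3},{"tx":0.0016,"ty":0.0025,"tz":0.075,"ax":0,"ay":0,"az":0,"claw":0.3},{"tx":0.0016,"ty":0.0025,"tz":0.085,"ax":0,"ay":0,"az":0,"claw":0.3},{"tx":0.0016,"ty":0.0025,"tz":0.091,"ax":0,"ay":0,"az":0,"claw":0.3},{"tx":0.0016,"ty":0.0025,"tz":0.094,"ax":0,"ay":0,"az":0,"claw":0.3},{"tx":0.0016,"ty":0.0025,"tz":0.096,"ax":0,"ay":0,"az":0,"claw":0.3},{"tx":0.0016,"ty":0.0025,"tz":0.097,"ax":0,"ay":0,"az":0,"claw":0.3}]'
python3 -m creep '[{"tx":0,"ty":0,"tz":0.0005,"ax":0,"ay":0,"az":0,"claw":0.3},{"tx":0,"ty":0,"tz":0.001,"ax":0,"ay":0,"az":0,"claw":0.3},{"tx":0,"ty":0,"tz":0.001,"ax":0,"ay":0,"az":0,"claw":0.3}]'
```

```text
t: 34.95
ee_pos: [0.4867, 0.3561, 0.0246]
orientation: [2.279, 2.162, 0.001]
contact_force: [-0.1, 0.1, -8.3]
width: 0.445
finger_force: 23.2
t: 35.33
ee_pos: [0.4864, 0.356, 0.0234]
orientation: [-2.279, -2.162, -0.0]
contact_force: [0.6, 1.0, -7.7]
width: 0.447
finger_force: 23.2
```

```bash
python3 -m creep '[{"tx":0,"ty":0,"tz":0.0005,"ax":0,"ay":0,"az":0,"claw":0.3},{"tx":0,"ty":0,"tz":0.001,"ax":0,"ay":0,"az":0,"claw":0.3},{"tx":0,"ty":0,"tz":0.001,"ax":0,"ay":0,"az":0,"claw":0.3}]'
python3 -m creep '[{"tx":0,"ty":0,"tz":0.0005,"ax":0,"ay":0,"az":0,"claw":0.3},{"tx":0,"ty":0,"tz":0.0005,"ax":0,"ay":0,"az":0,"claw":0.3}]'
```

```text
t: 35.7
ee_pos: [0.4863, 0.3559, 0.0222]
orientation: [-2.279, -2.162, 0.0]
contact_force: [-0.8, -0.9, -8.1]
width: 0.445
finger_force: 23.2
t: 35.95
ee_pos: [0.4864, 0.356, 0.0219]
orientation: [2.279, 2.162, 0.0]
contact_force: [0.7, -0.7, -7.1]
width: 0.445
finger_force: 23.5
```

```bash
python3 -m creep '[{"tx":0,"ty":0,"tz":0.0005,"ax":0,"ay":0,"az":0,"claw":0.3},{"tx":0,"ty":0,"tz":0.0005,"ax":0,"ay":0,"az":0,"claw":0.3}]'
python3 -m creep '[{"tx":0,"ty":0,"tz":0.0004,"ax":0,"ay":0,"az":0,"claw":0.3},{"tx":0,"ty":0,"tz":0.0004,"ax":0,"ay":0,"az":0,"claw":0.3}]'
```

```text
t: 36.2
ee_pos: [0.4864, 0.356, 0.0219]
orientation: [2.279, 2.162, 0.001]
contact_force: [-2.4, -1.9, 0.6]
width: 0.445
finger_force: 24.0
t: 36.45
ee_pos: [0.4865, 0.356, 0.0218]
orientation: [2.279, 2.162, 0.001]
contact_force: [-4.6, -3.6, 4.4]
width: 0.445
finger_force: 24.6
```

Touchdown. Releasing.

```bash
python3 -m creep '[{"tx":0,"ty":0,"tz":-0.0004,"ax":0,"ay":0,"az":0,"claw":0.45},{"tx":0,"ty":0,"tz":-0.0004,"ax":0,"ay":0,"az":0,"claw":0.5},{"tx":0,"ty":0,"tz":-0.0004,"ax":0,"ay":0,"az":0,"claw":0.6},{"tx":0,"ty":0,"tz":-0.0004,"ax":0,"ay":0,"az":0,"claw":0.75},{"tx":0,"ty":0,"tz":-0.0004,"ax":0,"ay":0,"az":0,"claw":0.75}]'
python3 -m creep '[{"tx":0,"ty":0,"tz":-0.01,"ax":0,"ay":0,"az":0,"claw":0.75},{"tx":0,"ty":0,"tz":-0.03,"ax":0,"ay":0,"az":0,"claw":0.75},{"tx":0,"ty":0,"tz":-0.06,"ax":0,"ay":0,"az":0,"claw":0.75},{"tx":0,"ty":0,"tz":-0.1,"ax":0,"ay":0,"az":0,"claw":0.75},{"tx":0,"ty":0,"tz":-0.14,"ax":0,"ay":0,"az":0,"claw":0.75},{"tx":0,"ty":0,"tz":-0.18,"ax":0,"ay":0,"az":0,"claw":0.75},{"tx":0,"ty":0,"tz":-0.2,"ax":0,"ay":0,"az":0,"claw":0.75}]'
python3 - <<'E'
from h import *
from bench import env
st()
c=env.capture("scene");cv2.imwrite("pics/s5.png",cv2.resize(c["color"][170:450,180:520],None,fx=2,fy=2))
E
```

```text
t: 37.08
ee_pos: [0.4866, 0.3561, 0.0213]
orientation: [2.279, 2.162, 0.001]
contact_force: [0.2, 0.6, 0.2]
width: 0.753
finger_force: 0.0
t: 37.95
ee_pos: [0.4873, 0.3566, 0.2249]
orientation: [2.279, 2.162, 0.007]
contact_force: [0.2, -0.5, 0.2]
width: 0.752
finger_force: 0.0
t 37.95 plate xy [-0.0107  0.4314] z 0.2249 F [ 0.23 -0.46  0.21] Fx' 0.18 w 0.752 ff 0.0 q [ 0.63  0.33 -0.08  1.16 -0.    2.26]
```

View pics/s5.png

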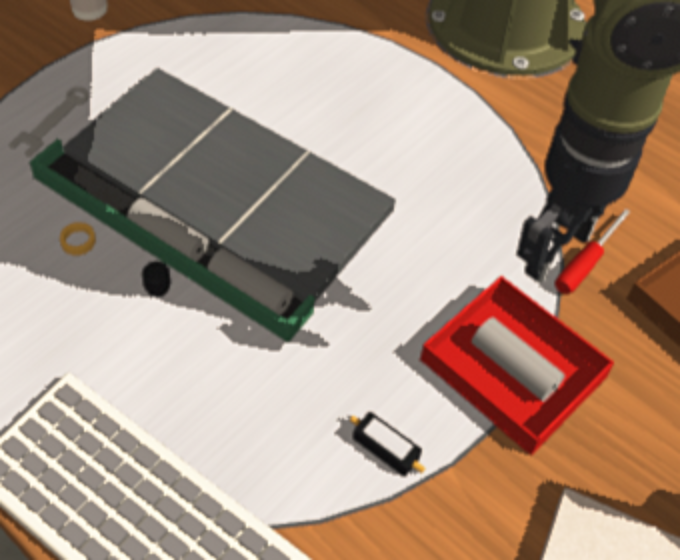

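The out-of-round post lies in the red tray at (517,358). Both sound posts are in the trough at (170,228) and (250,280), the bystanders stand as before, and the arm is clear. Handing in.

```bash
python3 -c "
from bench import env
print(env.close_job())"
```

```text
the job is handed in; nothing more can be done
None
```

The job is handed in at about 38 s: the left and middle posts ran true and were rolled into the green trough, and the right post slid about 10 mm at 5 N, tipped and rocked back on the second push, and now lies in the red tray.

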